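# Find the sharp abrasive block by its drag and seat it against the holder's sprung plunger

### The job

Only one of the three dark abrasive blocks still bites: draw each of them in turn about 5 cm over the iron table to feel how hard it drags, and leave it standing there. When all three have been drawn, take the one that drags hardest, set it on the front of the wooden holder, slide it gently in under the bridge until it is fully home with the sprung plunger pressed in, and let go, so that it holds the plunger by its own grip; the two worn blocks stay standing on the table and everything else is left alone.

Things in the scene. Friction and masses are not known exactly. Their poses are not given: they have to be found in the camera images.
- block_a: one of three like-looking abrasive blocks: dark grey brick 62 wide x 112 long x 39 high on a 3 mm sole, about 0.62 kg (10 % more or less). Origin: centre of the brick's underside, 3 mm above what it stands on; x across its width, y along its length, z up. Dragged under its own weight the one sharp block takes 4 to 6.5 N, the two worn ones about 1 N; it cannot be seen which is which. Pressing down adds to the drag
- block_b: one of three like-looking abrasive blocks: dark grey brick 62 wide x 112 long x 39 high on a 3 mm sole, about 0.62 kg (10 % more or less). Origin: centre of the brick's underside, 3 mm above what it stands on; x across its width, y along its length, z up. Dragged under its own weight the one sharp block takes 4 to 6.5 N, the two worn ones about 1 N; it cannot be seen which is which. Pressing down adds to the drag
- block_c: one of three like-looking abrasive blocks: dark grey brick 62 wide x 112 long x 39 high on a 3 mm sole, about 0.62 kg (10 % more or less). Origin: centre of the brick's underside, 3 mm above what it stands on; x across its width, y along its length, z up. Dragged under its own weight the one sharp block takes 4 to 6.5 N, the two worn ones about 1 N; it cannot be seen which is which. Pressing down adds to the drag
- holder: fixed wooden holder at the left: plywood base 170 long x 100 wide x 6 thick, bare apron towards the robot; at the far end a channel 66 wide x 60 deep between rails, closed by an end stop with a sprung plunger, covered by a bridge (underside 47 above the base, top 63 above the table). Origin: centre of the base's underside; x into the bay (away from the robot), y left, z up. A block goes in end first; 52 stay out
- holder_home (a point): point on the top face of the holder's base, straight under the centre of a block that is fully home against the end stop; 6 above the table; axes as the holder's: x into the bay, y left, z up
- holder_mouth (a point): point on the top face of the holder's base in the middle of the channel's mouth, 60 before the face of the end stop (two short flares, 36 high, start 15 before the mouth and lead in); axes as the holder's
- plunger (a joint): brass plunger 18 across in the middle of the end stop, sprung towards the robot: 0 = out (standing 10 mm proud of the stop), 0.010 m = pressed flush with the stop, as when a block is fully home. Its spring pushes back with 1.4 N when out and 2.2 N when flush: a sharp block holds it by its own drag, a worn one is pushed out again
- tape: bystander: yellow pocket tape measure 36 x 78 x 61, beyond the holder; origin under its middle
- pine_offcut: bystander: pale wood offcut 50 x 110 x 32, at the far right; origin under its middle
- ring: bystander: steel spacer ring 60 across x 20 high, beyond the blocks on the right; origin under its middle

How it is judged (in metres and radians):
On the way:
1. all three blocks have been drawn: each stands on the table at least 30 mm from where it started (distance of each of block_a, block_b, block_c from where it was at the start of the episode above 0.03 m and height (world z) of each of block_a, block_b, block_c below 0.008 m), for 0.1 s.
At the end, for the whole second after the job is handed in: one block stands flat in the holder's bay, within 4 mm of fully home and of the bay's middle line and within 0.08 rad of its direction, holding the plunger pressed in (over 6 mm) by itself; the other two stand upright on the table; all blocks released and at rest (((x of block_a in the frame of holder_home between -0.004 and 0.004 m and y of block_a in the frame of holder_home between -0.004 and 0.004 m and z of block_a in the frame of holder_home between -0.001 and 0.007 m and angle between the y axis of block_a and the x axis of holder_home, either way round below 0.08 rad and height (world z) of block_b between -0.002 and 0.008 m and angle between each of block_b, block_c's own z axis and vertical below 0.1 rad and height (world z) of block_c between -0.002 and 0.008 m) or (x of block_b in the frame of holder_home between -0.004 and 0.004 m and y of block_b in the frame of holder_home between -0.004 and 0.004 m and z of block_b in the frame of holder_home between -0.001 and 0.007 m and angle between the y axis of block_b and the x axis of holder_home, either way round below 0.08 rad and height (world z) of block_a between -0.002 and 0.008 m and angle between each of block_a, block_c's own z axis and vertical below 0.1 rad and height (world z) of block_c between -0.002 and 0.008 m) or (x of block_c in the frame of holder_home between -0.004 and 0.004 m and y of block_c in the frame of holder_home between -0.004 and 0.004 m and z of block_c in the frame of holder_home between -0.001 and 0.007 m and angle between the y axis of block_c and the x axis of holder_home, either way round below 0.08 rad and height (world z) of block_a between -0.002 and 0.008 m and angle between each of block_a, block_b's own z axis and vertical below 0.1 rad and height (world z) of block_b between -0.002 and 0.008 m)) and value of joint plunger above 0.006 m and linear speed of each of block_a, block_b, block_c below 0.01 m/s); the robot touches nothing.
It fails at once if the holder is pushed with more than 60 N (contact force between holder and anything else above 60 N).
It fails at once if a block is tipped by more than 25 degrees (angle between any of block_a, block_b, block_c's own z axis and vertical above 0.44 rad).
It fails at once if the tape measure, the pale offcut or the steel ring is shifted by more than 20 mm (distance of any of tape, pine_offcut, ring from where it was at the start of the episode above 0.02 m).
It also fails if it takes over 72 s, if anything falls off the work surface, if the arm or the gripper's body presses on something with over 40 N, if the wrist force passes 120 N, or if a joint passes its speed limit or range.

### The arm

A 6-joint arm with a two-finger parallel gripper is mounted at the origin on a cart in front of the work surface, level with it; the furniture and walls round the work are solid. World frame = base frame: x ahead of the robot, y to its left, z up, the work surface at z = 0. Lengths are in mm, angles in rad, forces in N, time in s.
With the tool pointing down it reaches from about 325 to 775 mm from the base axis. Payload 5.5 kg.
Tool frame: the origin (TCP) lies between the finger pads; the fingertips stand 11 mm ahead of it and the grasp point (between the pads) lies 8 mm behind it (r.tips_ahead is the distance from the TCP to the fingertips, in mm); z points along the fingers, y is the line along which they close (so a half turn about z gives the same grasp; the last joint's range is limited). The gripper opens to 85 mm and grips with 20 to 120 N. Pads are 22 mm wide; open, the fingers measure 114 mm over their backs; the gripper's body (76 mm by 85 mm) begins 54 mm behind the grasp point. The pads swing forward as they close: fully open they stand 13 mm farther back than shut.
Start: joints at [1.134, 0.091, 1.231, -0, 1.82, -0.057], TCP at [222.446, 557.256, 242.275] pointing down, gripper open.
Joint ranges: [-2.87, 2.87], [-0.86, 2.18], [0.17, 2.46], [-1.51, 4.65], [0.06, 2.69], [-2.65, 2.65]. Speed limits (rad/s): [2.57, 2.57, 3.01, 3.14, 3.14, 3.14].

### API

Orientations are given as a unit quaternion [x, y, z, w].
In Python, from workcell import r gives the robot as it stands.
- The arm moves only by the shell command python3 -m handwheel 'ROWS'. ROWS is JSON, a list of rows, each an object of numbers: "x", "y", "z": the shift along the tool's x, y, z each as a share of 0.2 m, from -1 to 1; "wx", "wy", "wz": the turn, a rotation vector about the tool's x, y, z each as a share of 0.08 rad, from -1 to 1; "jaw": the gripper command: -1 is shut, 1 is fully open, values between are in proportion. A call has 1 to 20 rows; each row shifts and turns the commanded pose from where the row before left it, along the tool's axes as they then stand; what a row does not reach is not made up. A row lasts 1/12 s, in which the tool goes at most 41.7 mm and 7.16 degrees, less where a joint would pass 70% of its speed; a pose out of reach is approached as far as the arm can. A call with a number of a shift or a turn outside -1 to 1 is refused whole. A call with a gripper value outside its range is refused whole. The fingers move at their own pace and stop on an object; the grip force is fixed at half the most. Time passes only in rows, so rows that do not move let the fingers close. It gives the time, the measured TCP pose, the force, the opening and the grip force at its end, in the units of the state.
- r.state(): the state, without advancing time (a new reading comes with each control period).
- r.camera(name): name is "scene" or "top"; returns a dict with "image" (480x640x3 uint8, blue, green, red), "range_z" (480x640 float32, mm along the optical axis (not along the pixel's ray), 0 where there is no reading), "mtx" (3x3 intrinsics, pixels), "world_from_camera" (4x4, takes a point from camera to world coordinates). Camera axes: x right, y down, z forward; pixel columns grow to the right and rows downward; lengths in mm; the calibration is good to about 2 mm. A picture is of the moment at which its call begins.
- r.hand_in(): hands the job in; it is judged then, once.
Trained networks look in a picture, given as the dict that the camera call returned (one of the last four; its "shot" number tells which), for a name from the list of things; names that differ only in an ending like _2 or _b are one class to them, and where a whole thing is asked for, a point or a joint stands for the part that bears it (a point fixed in the world has none). Each returns a list of dicts, best first, with "p" (0 to 1); they miss things now and then, are a little off and sometimes report something else, mostly with a low value. They report only what shows in the picture. A call takes as long as a camera call.
- r.cut_out(picture, query): "region" (480x640 bool, what is visible of it) and "uv" ([column, row] in pixels, amid what is visible of it).
The state is a dict: "time": time; "joint_positions": joint angles; "dq": joint speeds; "tau": joint torques, N m; "tcp_pos": TCP position; "eef_rot": TCP orientation; "contact_force": force on the tool from outside, world axes, zero at the start; "torque": the same for the moment, N m; "gripper_width": opening from 0.0 (shut) to 1.0 (fully open); "finger_force": force on a finger pad.
Only numpy, scipy, OpenCV 4.12 (cv2) and the standard library are available. Lean on these libraries where they do the work, as an engineer would, in place of code of your own. Each camera call takes 0.05 s, during which the arm holds its last target. There are 200 camera calls.

## Working session

There is one attempt and no reset: what is moved stays moved. The work goes in short steps, Python scripts to look and compute and a shell command to move; the robot and the scene stay as the last step left them, time stands still between calls to the robot, and variables do not carry over. Pictures are saved under pics/ and viewed, at most 10 in all, crops included, and the job is handed in when it is done.

```bash
mkdir -p pics
cat > h.py <<'E'
from workcell import r
import numpy as np, cv2
def pts(c,m):
    v,u=np.nonzero(m&(c["range_z"]>0)); z=c["range_z"][v,u]
    K=c["mtx"]; p=np.c_[(u-K[0,2])*z/K[0,0],(v-K[1,2])*z/K[1,1],z,np.ones(len(z))]
    return (p@np.array(c["world_from_camera"]).T)[:,:3]
def top(P,lo=None,hi=None):
    h=np.percentile(P[:,2],95) if lo is None else None
    q=P[np.abs(P[:,2]-h)<5] if lo is None else P[(P[:,2]>lo)&(P[:,2]<hi)]
    (cx,cy),(w,l),a=cv2.minAreaRect(q[:,:2].astype(np.float32))
    if w>l: w,l,a=l,w,a+90
    return dict(c=(round(cx),round(cy)),wl=(round(w),round(l)),long_axis_deg=round((a+90+90)%180-90,1),h=round(float(np.median(q[:,2])),1))
E
python3 - <<'E'
from h import *
s=r.state(); print({k:np.round(v,3).tolist() for k,v in s.items()})
for n in("top","scene"):
    c=r.camera(n); cv2.imwrite(f"pics/{n}0.png",c["image"])
    for q in("block_a","holder","tape","pine_offcut","ring"):
        for d in r.cut_out(c,q):
            if d["p"]>.3:
                P=pts(c,d["region"]); print(n,q,round(d["p"],2),np.round(d["uv"]),top(P) if len(P)>20 else len(P))
E
```

```text
{'time': 0.0, 'joint_positions': [1.134, 0.092, 1.232, 0.0, 1.82, -0.057], 'dq': [-0.0, 0.002, 0.001, 0.0, -0.002, -0.001], 'tau': [0.002, -45.874, -41.802, -0.0, 0.012, -0.0], 'tcp_pos': [222.312, 556.988, 241.104], 'eef_rot': [0.189, 0.982, -0.001, -0.0], 'contact_force': [0.316, 0.523, 0.571], 'torque': [0.03, 0.003, 0.043], 'finger_force': 0.0, 'gripper_width': 1.0}
top block_a 0.85 [286. 273.] {'c': (497, -1), 'wl': (60, 109), 'long_axis_deg': -7.5, 'h': 42.2}
top block_a 0.68 [416. 305.] {'c': (429, -237), 'wl': (60, 109), 'long_axis_deg': -20.1, 'h': 42.3}
top block_a 0.59 [352. 287.] {'c': (463, -125), 'wl': (59, 109), 'long_axis_deg': -19.9, 'h': 42.3}
top holder 0.73 [198. 256.] {'c': (574, 165), 'wl': (50, 93), 'long_axis_deg': 81.2, 'h': 62.8}
top tape 0.66 [206. 176.] {'c': (681, 159), 'wl': (34, 39), 'long_axis_deg': 70.4, 'h': 59.9}
top pine_offcut 0.64 [443. 209.] {'c': (610, -295), 'wl': (50, 110), 'long_axis_deg': 73.8, 'h': 33.1}
top ring 0.73 [396. 198.] {'c': (636, -202), 'wl': (56, 60), 'long_axis_deg': -88.5, 'h': 21.3}
top ring 0.7 [198. 258.] {'c': (574, 165), 'wl': (50, 93), 'long_axis_deg': 81.2, 'h': 62.8}
scene block_a 0.97 [267. 248.] {'c': (495, -5), 'wl': (65, 110), 'long_axis_deg': -7.5, 'h': 40.4}
scene block_a 0.84 [291. 332.] {'c': (428, -240), 'wl': (65, 109), 'long_axis_deg': -20.2, 'h': 40.7}
scene block_a 0.57 [282. 292.] {'c': (461, -129), 'wl': (64, 110), 'long_axis_deg': -19.0, 'h': 40.6}
scene tape 0.86 [306. 193.] {'c': (678, 154), 'wl': (34, 41), 'long_axis_deg': 74.1, 'h': 58.3}
scene pine_offcut 0.61 [266. 252.] {'c': (495, -6), 'wl': (63, 110), 'long_axis_deg': -7.3, 'h': 40.5}
scene pine_offcut 0.6 [395. 318.] {'c': (609, -297), 'wl': (52, 113), 'long_axis_deg': 73.2, 'h': 31.8}
scene ring 0.95 [379. 287.] {'c': (635, -205), 'wl': (59, 60), 'long_axis_deg': -87.7, 'h': 19.8}
```

View pics/top0.png

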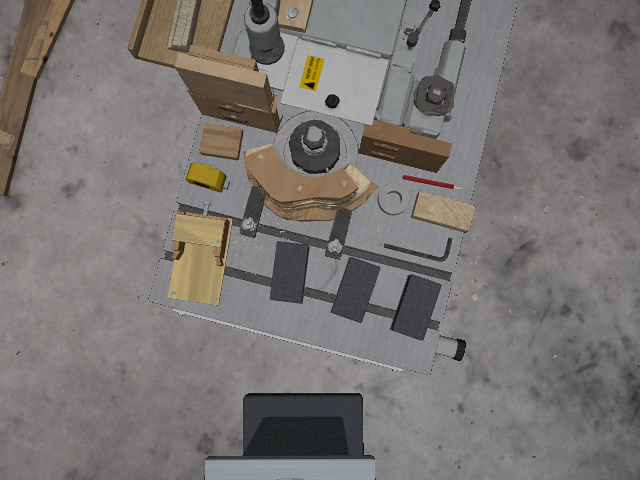

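Run:
```python
from h import *
c=r.camera("top")
P=pts(c,np.ones((480,640),bool))
# holder details: bridge, rails, base
b=(P[:,0]>400)&(P[:,0]<650)&(P[:,1]>80)&(P[:,1]<260)
P=P[b]
for lo,hi in((3.5,9),(25,50),(56,70)):
    q=P[(P[:,2]>lo)&(P[:,2]<hi)]
    print(lo,hi,len(q),top(P,lo,hi))
```

```text
3.5 9 2391 {'c': (535, 154), 'wl': (188, 234), 'long_axis_deg': -12.1, 'h': 5.8}
25 50 412 {'c': (569, 148), 'wl': (121, 124), 'long_axis_deg': 76.3, 'h': 36.4}
56 70 1346 {'c': (569, 167), 'wl': (68, 93), 'long_axis_deg': 79.8, 'h': 62.7}
```

Top view: the three dark blocks are at (290,272), (355,289) and (416,306). The holder is at (200,258) with its apron towards the robot and the bridge at about (205,230). The front edge of the table runs from (150,300) to (435,375). Next I'll get the holder pose and the free space towards the robot.

```bash
cat >> h.py <<'E'
from scipy.spatial.transform import Rotation as R
def go(x,y,z,yaw=None):
    """tool-frame shift (shares of .2 m) and wz (shares of .08) to TCP x,y,z with tool-y at world yaw deg (mod 180)"""
    s=r.state(); T=R.from_quat(s["eef_rot"]); M=T.as_matrix()
    d=M.T@(np.array([x,y,z])-s["tcp_pos"])/200
    w=0; tilt=np.degrees(np.arccos(-M[2,2]))
    cur=np.degrees(np.arctan2(M[1,1],M[0,1]))
    if yaw is not None: w=-np.radians((yaw-cur+90)%180-90)/.08
    print("t",round(s["time"],2),"tcp",np.round(s["tcp_pos"],1),"yaw",round(cur,1),"tilt",round(tilt,2),"F",np.round(s["contact_force"],2),"w",np.round(s["gripper_width"],3),"shift/.2",np.round(d,3),"norm",round(np.linalg.norm(d),2),"wz total",round(w,2))
E
python3 - <<'E'
from h import *
c=r.camera("top"); d=r.cut_out(c,"holder")[0]
m=cv2.dilate(d["region"].astype(np.uint8),np.ones((7,7)))>0
P=pts(c,m)
br=P[(P[:,2]>58)&(P[:,2]<68)]; print("bridge",top(br,58,68))
ba=P[(P[:,2]>4)&(P[:,2]<8.5)&(P[:,0]<530)]; t=top(ba,4,8.5); print("apron",t)
for yaw in(t["long_axis_deg"],):
  for y0 in (yaw if abs(yaw)<45 else yaw-90*np.sign(yaw),-8,-10):
    u=np.array([np.cos(np.radians(y0)),np.sin(np.radians(y0))]);v=np.array([-u[1],u[0]])
    for n,q in(("br",br),("ap",ba)):
        print(round(y0,1),n,"x",np.percentile(q[:,:2]@u,[.5,2,98,99.5]).round(1),"y",np.percentile(q[:,:2]@v,[.5,2,98,99.5]).round(1))
A=pts(c,np.ones((480,640),bool)); 
for y in(165,0,-125,-237):
    q=A[(abs(A[:,1]-y)<8)&(abs(A[:,2])<6)]; print("edge at y",y,q[:,0].min().round())
go(497,-1,100,82.5)
E
```

```text
bridge {'c': (575, 166), 'wl': (58, 93), 'long_axis_deg': 79.9, 'h': 62.6}
apron {'c': (485, 182), 'wl': (99, 111), 'long_axis_deg': 85.4, 'h': 6.1}
-4.6 br x [532.2 533.9 583.4 585.6] y [164.8 166.7 255.1 256.7]
-4.6 ap x [425.8 428.7 511.8 514.1] y [165.7 168.5 266.2 269.1]
-8 br x [520.4 521.2 569.2 570.3] y [198.1 199.6 288.  289.1]
-8 ap x [413.7 415.  498.8 501.9] y [195.1 196.6 293.6 295.5]
-10 br x [511.5 512.4 560.5 561.8] y [216.8 218.2 306.6 308.3]
-10 ap x [404.9 406.1 490.5 494.1] y [211.3 212.8 308.9 311. ]
edge at y 165 112.0
edge at y 0 112.0
edge at y -125 110.0
edge at y -237 306.0
t 0.75 tcp [222.5 557.3 242.3] yaw 68.2 tilt 0.0 F [ 0.65 -0.41  0.33] w 0.997 shift/.2 [-2.31  -2.083  0.711] norm 3.19 wz total -3.11
```

```bash
python3 -m handwheel '[{"wz":-0.78},{"wz":-0.78},{"wz":-0.78},{"wz":-0.77},{"x":-0.108,"y":-0.162},{"x":-0.108,"y":-0.162},{"x":-0.108,"y":-0.162},{"x":-0.108,"y":-0.162},{"x":-0.108,"y":-0.162},{"x":-0.108,"y":-0.162},{"x":-0.108,"y":-0.162},{"x":-0.108,"y":-0.162},{"x":-0.108,"y":-0.162},{"x":-0.108,"y":-0.162},{"x":-0.108,"y":-0.162},{"x":-0.108,"y":-0.162},{"x":-0.108,"y":-0.162},{"x":-0.108,"y":-0.162},{"x":-0.108,"y":-0.162},{"x":-0.108,"y":-0.162}]'
python3 - <<'E'
from h import *
go(496,-3,22,82.5)
c=r.camera("scene"); cv2.imwrite("pics/s1.png",c["image"])
E
```

```text
t 0.75 tcp [222.5 557.3 242.3] yaw 68.2 tilt 0.0 F [ 0.65 -0.41  0.33] w 0.997 shift/.2 [-2.309 -2.095  1.101] norm 3.31 wz total -3.11$[0]: bad value
```

View pics/s1.png

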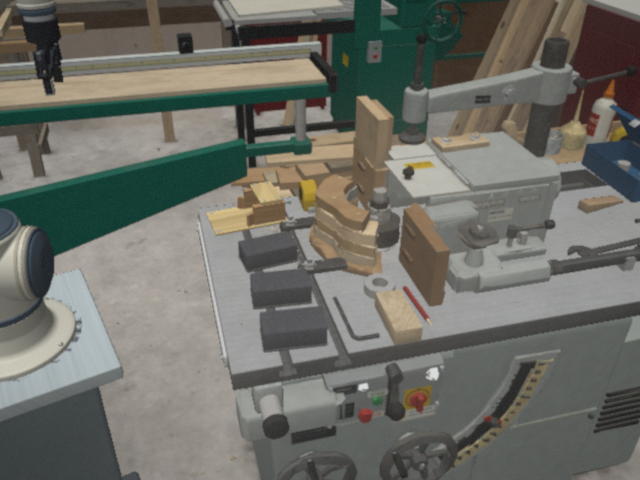

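The scene view shows the blocks at (268,250), (281,290) and (293,328), with open table in front of them on the robot's side. The call was refused, so each row probably needs every key.

```bash
python3 -m handwheel '[{"x":0,"y":0,"z":0,"wx":0,"wy":0,"wz":-0.78,"jaw":1},{"x":0,"y":0,"z":0,"wx":0,"wy":0,"wz":-0.78,"jaw":1},{"x":0,"y":0,"z":0,"wx":0,"wy":0,"wz":-0.78,"jaw":1},{"x":0,"y":0,"z":0,"wx":0,"wy":0,"wz":-0.77,"jaw":1},{"x":-0.108,"y":-0.162,"z":0,"wx":0,"wy":0,"wz":0,"jaw":1},{"x":-0.108,"y":-0.162,"z":0,"wx":0,"wy":0,"wz":0,"jaw":1},{"x":-0.108,"y":-0.162,"z":0,"wx":0,"wy":0,"wz":0,"jaw":1},{"x":-0.108,"y":-0.162,"z":0,"wx":0,"wy":0,"wz":0,"jaw":1},{"x":-0.108,"y":-0.162,"z":0,"wx":0,"wy":0,"wz":0,"jaw":1},{"x":-0.108,"y":-0.162,"z":0,"wx":0,"wy":0,"wz":0,"jaw":1},{"x":-0.108,"y":-0.162,"z":0,"wx":0,"wy":0,"wz":0,"jaw":1},{"x":-0.108,"y":-0.162,"z":0,"wx":0,"wy":0,"wz":0,"jaw":1},{"x":-0.108,"y":-0.162,"z":0,"wx":0,"wy":0,"wz":0,"jaw":1},{"x":-0.108,"y":-0.162,"z":0,"wx":0,"wy":0,"wz":0,"jaw":1},{"x":-0.108,"y":-0.162,"z":0,"wx":0,"wy":0,"wz":0,"jaw":1},{"x":-0.108,"y":-0.162,"z":0,"wx":0,"wy":0,"wz":0,"jaw":1},{"x":-0.108,"y":-0.162,"z":0,"wx":0,"wy":0,"wz":0,"jaw":1},{"x":-0.108,"y":-0.162,"z":0,"wx":0,"wy":0,"wz":0,"jaw":1},{"x":-0.108,"y":-0.162,"z":0,"wx":0,"wy":0,"wz":0,"jaw":1},{"x":-0.108,"y":-0.162,"z":0,"wx":0,"wy":0,"wz":0,"jaw":1}]'
python3 - <<'E'
from h import *
go(496,-3,22,82.5)
E
```

```text
time: 2.47
tcp_pos: [497.8, -3.8, 242.6]
eef_rot: [0.066, 0.998, 0.0, 0.0]
contact_force: [1.1, 0.3, -0.0]
gripper_width: 0.999
finger_force: 0.0
t 2.47 tcp [497.8  -3.8 242.6] yaw 82.5 tilt 0.05 F [ 1.08  0.28 -0.04] w 0.999 shift/.2 [0.011 0.003 1.103] norm 1.1 wz total -0.0
```

```bash
python3 -m handwheel '[{"x":0.011,"y":0.003,"z":0.2,"wx":0,"wy":0,"wz":0,"jaw":1},{"x":0,"y":0,"z":0.2,"wx":0,"wy":0,"wz":0,"jaw":1},{"x":0,"y":0,"z":0.2,"wx":0,"wy":0,"wz":0,"jaw":1},{"x":0,"y":0,"z":0.2,"wx":0,"wy":0,"wz":0,"jaw":1},{"x":0,"y":0,"z":0.15,"wx":0,"wy":0,"wz":0,"jaw":1},{"x":0,"y":0,"z":0.1,"wx":0,"wy":0,"wz":0,"jaw":1},{"x":0,"y":0,"z":0.05,"wx":0,"wy":0,"wz":0,"jaw":1},{"x":0,"y":0,"z":0,"wx":0,"wy":0,"wz":0,"jaw":1},{"x":0,"y":0,"z":0,"wx":0,"wy":0,"wz":0,"jaw":1}]'
python3 -m handwheel '[{"x":0,"y":0,"z":0,"wx":0,"wy":0,"wz":0,"jaw":-1},{"x":0,"y":0,"z":0,"wx":0,"wy":0,"wz":0,"jaw":-1},{"x":0,"y":0,"z":0,"wx":0,"wy":0,"wz":0,"jaw":-1},{"x":0,"y":0,"z":0,"wx":0,"wy":0,"wz":0,"jaw":-1},{"x":0,"y":0,"z":0,"wx":0,"wy":0,"wz":0,"jaw":-1},{"x":0,"y":0,"z":0,"wx":0,"wy":0,"wz":0,"jaw":-1},{"x":0,"y":0,"z":0,"wx":0,"wy":0,"wz":0,"jaw":-1},{"x":0,"y":0,"z":0,"wx":0,"wy":0,"wz":0,"jaw":-1}]'
```

```text
time: 3.22
tcp_pos: [495.6, -1.0, 23.1]
eef_rot: [0.065, 0.998, -0.0, 0.0]
contact_force: [1.0, 0.5, 0.7]
gripper_width: 1.0
finger_force: 0.0
time: 3.88
tcp_pos: [496.9, -1.1, 25.0]
eef_rot: [0.065, 0.998, -0.0, 0.002]
contact_force: [-0.2, 0.9, 6.4]
gripper_width: 0.709
finger_force: 69.5
```

```bash
python3 -m handwheel '[{"x":0,"y":0,"z":-0.005,"wx":0,"wy":0,"wz":0,"jaw":-1},{"x":0,"y":0,"z":0,"wx":0,"wy":0,"wz":0,"jaw":-1},{"x":0,"y":0,"z":0,"wx":0,"wy":0,"wz":0,"jaw":-1}]'
python3 - <<'E'
from h import *
go(497,-3,22,82.5)
E
```

```text
time: 4.13
tcp_pos: [496.4, -1.1, 24.9]
eef_rot: [0.065, 0.998, -0.0, 0.002]
contact_force: [0.8, 0.8, 5.8]
gripper_width: 0.712
finger_force: 69.2
t 4.13 tcp [496.4  -1.1  24.9] yaw 82.5 tilt 0.18 F [0.78 0.82 5.8 ] w 0.712 shift/.2 [-0.004 -0.009  0.015] norm 0.02 wz total -0.0
```

```bash
python3 -m handwheel '[{"x":0,"y":0,"z":-0.01,"wx":0,"wy":0,"wz":0,"jaw":-1},{"x":0,"y":0,"z":0,"wx":0,"wy":0,"wz":0,"jaw":-1},{"x":0,"y":0,"z":0,"wx":0,"wy":0,"wz":0,"jaw":-1}]'
python3 -m handwheel '[{"x":0,"y":0,"z":0,"wx":0,"wy":0,"wz":0,"jaw":-1},{"x":0,"y":0,"z":0,"wx":0,"wy":0,"wz":0,"jaw":-1}]'
```

```text
time: 4.38
tcp_pos: [494.8, -0.9, 25.0]
eef_rot: [0.065, 0.998, 0.0, -0.001]
contact_force: [-2.6, 0.8, 0.4]
gripper_width: 0.714
finger_force: 68.9
time: 4.55
tcp_pos: [495.0, -0.9, 25.0]
eef_rot: [0.065, 0.998, 0.0, -0.0]
contact_force: [-1.1, 0.8, 0.2]
gripper_width: 0.713
finger_force: 68.9
```

```bash
python3 -m handwheel '[{"x":0.02,"y":0,"z":0,"wx":0,"wy":0,"wz":0,"jaw":-1},{"x":0.02,"y":0,"z":0,"wx":0,"wy":0,"wz":0,"jaw":-1},{"x":0.02,"y":0,"z":0,"wx":0,"wy":0,"wz":0,"jaw":-1},{"x":0.02,"y":0,"z":0,"wx":0,"wy":0,"wz":0,"jaw":-1}]'
python3 -m handwheel '[{"x":0.02,"y":0,"z":0,"wx":0,"wy":0,"wz":0,"jaw":-1},{"x":0.02,"y":0,"z":0,"wx":0,"wy":0,"wz":0,"jaw":-1}]'
python3 -m handwheel '[{"x":0.02,"y":0,"z":0,"wx":0,"wy":0,"wz":0,"jaw":-1},{"x":0.02,"y":0,"z":0,"wx":0,"wy":0,"wz":0,"jaw":-1}]'
python3 -m handwheel '[{"x":0.02,"y":0,"z":0,"wx":0,"wy":0,"wz":0,"jaw":-1},{"x":0.02,"y":0,"z":0,"wx":0,"wy":0,"wz":0,"jaw":-1}]'
python3 -m handwheel '[{"x":0.02,"y":0,"z":0,"wx":0,"wy":0,"wz":0,"jaw":-1}]'
```

```text
time: 4.88
tcp_pos: [478.9, 1.2, 25.0]
eef_rot: [0.065, 0.998, -0.0, -0.0]
contact_force: [0.6, 0.1, -2.8]
gripper_width: 0.714
finger_force: 68.5
time: 5.05
tcp_pos: [470.8, 2.2, 25.1]
eef_rot: [0.065, 0.998, -0.0, -0.0]
contact_force: [-0.1, -0.5, -2.5]
gripper_width: 0.712
finger_force: 68.5
time: 5.22
tcp_pos: [462.9, 3.3, 25.1]
eef_rot: [0.065, 0.998, -0.0, -0.0]
contact_force: [0.3, 0.2, -2.6]
gripper_width: 0.714
finger_force: 68.4
time: 5.38
tcp_pos: [455.1, 4.3, 25.1]
eef_rot: [0.065, 0.998, -0.0, -0.0]
contact_force: [0.7, -0.7, -3.2]
gripper_width: 0.712
finger_force: 68.4
time: 5.47
tcp_pos: [451.1, 4.8, 25.1]
eef_rot: [0.065, 0.998, 0.0, -0.0]
contact_force: [0.8, 0.9, -2.4]
gripper_width: 0.714
finger_force: 68.4
```

```bash
python3 -m handwheel '[{"x":0,"y":0,"z":0,"wx":0,"wy":0,"wz":0,"jaw":1},{"x":0,"y":0,"z":0,"wx":0,"wy":0,"wz":0,"jaw":1},{"x":0,"y":0,"z":0,"wx":0,"wy":0,"wz":0,"jaw":1},{"x":0,"y":0,"z":0,"wx":0,"wy":0,"wz":0,"jaw":1},{"x":0,"y":0,"z":-0.1,"wx":0,"wy":0,"wz":0,"jaw":1},{"x":0,"y":0,"z":-0.2,"wx":0,"wy":0,"wz":0,"jaw":1},{"x":0,"y":0,"z":-0.1,"wx":0,"wy":0,"wz":0,"jaw":1},{"x":0,"y":0,"z":0,"wx":0,"wy":0,"wz":0.91,"jaw":1},{"x":0,"y":0,"z":0,"wx":0,"wy":0,"wz":0.91,"jaw":1},{"x":0,"y":0,"z":0,"wx":0,"wy":0,"wz":0.91,"jaw":1},{"x":-0.07,"y":-0.15,"z":0,"wx":0,"wy":0,"wz":0,"jaw":1},{"x":-0.07,"y":-0.15,"z":0,"wx":0,"wy":0,"wz":0,"jaw":1},{"x":-0.07,"y":-0.15,"z":0,"wx":0,"wy":0,"wz":0,"jaw":1},{"x":-0.067,"y":-0.152,"z":0,"wx":0,"wy":0,"wz":0,"jaw":1},{"x":0,"y":0,"z":0,"wx":0,"wy":0,"wz":0,"jaw":1}]'
python3 - <<'E'
from h import *
go(462,-127,24,70)
E
```

```text
time: 6.72
tcp_pos: [462.6, -132.2, 105.5]
eef_rot: [0.176, 0.984, -0.001, 0.0]
contact_force: [-0.0, 1.3, 0.8]
gripper_width: 1.0
finger_force: 0.0
t 6.72 tcp [ 462.6 -132.2  105.5] yaw 69.7 tilt 0.16 F [-0.    1.28  0.84] w 1.0 shift/.2 [0.012 0.024 0.407] norm 0.41 wz total -0.06
```

```bash
python3 -m handwheel '[{"x":0.012,"y":0.022,"z":0.15,"wx":0,"wy":0,"wz":-0.06,"jaw":1},{"x":0,"y":0,"z":0.15,"wx":0,"wy":0,"wz":0,"jaw":1},{"x":0,"y":0,"z":0.1,"wx":0,"wy":0,"wz":0,"jaw":1},{"x":0,"y":0,"z":0,"wx":0,"wy":0,"wz":0,"jaw":1},{"x":0,"y":0,"z":0,"wx":0,"wy":0,"wz":0,"jaw":-1},{"x":0,"y":0,"z":0,"wx":0,"wy":0,"wz":0,"jaw":-1},{"x":0,"y":0,"z":0,"wx":0,"wy":0,"wz":0,"jaw":-1},{"x":0,"y":0,"z":0,"wx":0,"wy":0,"wz":0,"jaw":-1},{"x":0,"y":0,"z":0,"wx":0,"wy":0,"wz":0,"jaw":-1},{"x":0,"y":0,"z":0,"wx":0,"wy":0,"wz":0,"jaw":-1},{"x":0,"y":0,"z":0,"wx":0,"wy":0,"wz":0,"jaw":-1},{"x":0,"y":0,"z":-0.012,"wx":0,"wy":0,"wz":0,"jaw":-1},{"x":0,"y":0,"z":0,"wx":0,"wy":0,"wz":0,"jaw":-1},{"x":0,"y":0,"z":0,"wx":0,"wy":0,"wz":0,"jaw":-1}]'
```

```text
time: 7.88
tcp_pos: [461.6, -122.2, 27.8]
eef_rot: [0.171, 0.985, 0.0, -0.0]
contact_force: [-1.5, 1.8, -0.7]
gripper_width: 0.71
finger_force: 70.2
```

```bash
python3 -m handwheel '[{"x":0.019,"y":-0.006,"z":0,"wx":0,"wy":0,"wz":0,"jaw":-1},{"x":0.019,"y":-0.006,"z":0,"wx":0,"wy":0,"wz":0,"jaw":-1},{"x":0.019,"y":-0.006,"z":0,"wx":0,"wy":0,"wz":0,"jaw":-1},{"x":0.019,"y":-0.006,"z":0,"wx":0,"wy":0,"wz":0,"jaw":-1}]'
python3 -m handwheel '[{"x":0.019,"y":-0.006,"z":0,"wx":0,"wy":0,"wz":0,"jaw":-1},{"x":0.019,"y":-0.006,"z":0,"wx":0,"wy":0,"wz":0,"jaw":-1}]'
python3 -m handwheel '[{"x":0.019,"y":-0.006,"z":0,"wx":0,"wy":0,"wz":0,"jaw":-1},{"x":0.019,"y":-0.006,"z":0,"wx":0,"wy":0,"wz":0,"jaw":-1}]'
python3 -m handwheel '[{"x":0.019,"y":-0.006,"z":0,"wx":0,"wy":0,"wz":0,"jaw":-1},{"x":0.019,"y":-0.006,"z":0,"wx":0,"wy":0,"wz":0,"jaw":-1}]'
python3 -m handwheel '[{"x":0.019,"y":-0.006,"z":0,"wx":0,"wy":0,"wz":0,"jaw":-1}]'
```

```text
time: 8.22
tcp_pos: [445.5, -121.8, 27.8]
eef_rot: [0.171, 0.985, -0.0, 0.0]
contact_force: [1.3, 0.8, -1.5]
gripper_width: 0.712
finger_force: 70.3
time: 8.38
tcp_pos: [437.5, -121.5, 27.8]
eef_rot: [0.172, 0.985, -0.0, 0.0]
contact_force: [1.0, -0.3, -1.2]
gripper_width: 0.713
finger_force: 70.3
time: 8.55
tcp_pos: [429.5, -121.1, 27.8]
eef_rot: [0.171, 0.985, -0.0, 0.0]
contact_force: [2.0, -0.4, -0.3]
gripper_width: 0.714
finger_force: 70.2
time: 8.72
tcp_pos: [421.5, -120.8, 27.7]
eef_rot: [0.171, 0.985, -0.0, 0.0]
contact_force: [1.8, 0.8, -1.8]
gripper_width: 0.71
finger_force: 70.2
time: 8.8
tcp_pos: [417.6, -120.6, 27.7]
eef_rot: [0.171, 0.985, -0.0, 0.0]
contact_force: [0.6, -0.2, -1.5]
gripper_width: 0.713
finger_force: 70.2
```

```bash
python3 -m handwheel '[{"x":0,"y":0,"z":0,"wx":0,"wy":0,"wz":0,"jaw":1},{"x":0,"y":0,"z":0,"wx":0,"wy":0,"wz":0,"jaw":1},{"x":0,"y":0,"z":0,"wx":0,"wy":0,"wz":0,"jaw":1},{"x":0,"y":0,"z":0,"wx":0,"wy":0,"wz":0,"jaw":1},{"x":0,"y":0,"z":-0.1,"wx":0,"wy":0,"wz":0,"jaw":1},{"x":0,"y":0,"z":-0.2,"wx":0,"wy":0,"wz":0,"jaw":1},{"x":0,"y":0,"z":-0.1,"wx":0,"wy":0,"wz":0,"jaw":1},{"x":-0.08,"y":-0.17,"z":0,"wx":0,"wy":0,"wz":0,"jaw":1},{"x":-0.08,"y":-0.17,"z":0,"wx":0,"wy":0,"wz":0,"jaw":1},{"x":-0.085,"y":-0.172,"z":0,"wx":0,"wy":0,"wz":0,"jaw":1},{"x":0,"y":0,"z":0,"wx":0,"wy":0,"wz":0,"jaw":1}]'
python3 - <<'E'
from h import *
go(428.5,-235,24,70)
E
```

```text
time: 9.72
tcp_pos: [429.4, -238.8, 107.5]
eef_rot: [0.173, 0.985, -0.001, 0.0]
contact_force: [1.2, -0.4, 0.3]
gripper_width: 1.004
finger_force: 0.0
t 9.72 tcp [ 429.4 -238.8  107.5] yaw 70.0 tilt 0.17 F [ 1.16 -0.41  0.26] w 1.004 shift/.2 [0.011 0.018 0.417] norm 0.42 wz total 0.01
```

```bash
python3 -m handwheel '[{"x":0.01,"y":0.015,"z":0.15,"wx":0,"wy":0,"wz":0,"jaw":1},{"x":0,"y":0,"z":0.15,"wx":0,"wy":0,"wz":0,"jaw":1},{"x":0,"y":0,"z":0.11,"wx":0,"wy":0,"wz":0,"jaw":1},{"x":0,"y":0,"z":0,"wx":0,"wy":0,"wz":0,"jaw":1},{"x":0,"y":0,"z":0,"wx":0,"wy":0,"wz":0,"jaw":-1},{"x":0,"y":0,"z":0,"wx":0,"wy":0,"wz":0,"jaw":-1},{"x":0,"y":0,"z":0,"wx":0,"wy":0,"wz":0,"jaw":-1},{"x":0,"y":0,"z":0,"wx":0,"wy":0,"wz":0,"jaw":-1},{"x":0,"y":0,"z":0,"wx":0,"wy":0,"wz":0,"jaw":-1},{"x":0,"y":0,"z":0,"wx":0,"wy":0,"wz":0,"jaw":-1},{"x":0,"y":0,"z":0,"wx":0,"wy":0,"wz":0,"jaw":-1},{"x":0,"y":0,"z":-0.012,"wx":0,"wy":0,"wz":0,"jaw":-1},{"x":0,"y":0,"z":0,"wx":0,"wy":0,"wz":0,"jaw":-1},{"x":0,"y":0,"z":0,"wx":0,"wy":0,"wz":0,"jaw":-1}]'
python3 -m handwheel '[{"x":0.019,"y":-0.006,"z":0,"wx":0,"wy":0,"wz":0,"jaw":-1},{"x":0.019,"y":-0.006,"z":0,"wx":0,"wy":0,"wz":0,"jaw":-1},{"x":0.019,"y":-0.006,"z":0,"wx":0,"wy":0,"wz":0,"jaw":-1},{"x":0.019,"y":-0.006,"z":0,"wx":0,"wy":0,"wz":0,"jaw":-1}]'
python3 -m handwheel '[{"x":0.019,"y":-0.006,"z":0,"wx":0,"wy":0,"wz":0,"jaw":-1},{"x":0.019,"y":-0.006,"z":0,"wx":0,"wy":0,"wz":0,"jaw":-1}]'
python3 -m handwheel '[{"x":0.019,"y":-0.006,"z":0,"wx":0,"wy":0,"wz":0,"jaw":-1},{"x":0.019,"y":-0.006,"z":0,"wx":0,"wy":0,"wz":0,"jaw":-1}]'
python3 -m handwheel '[{"x":0.019,"y":-0.006,"z":0,"wx":0,"wy":0,"wz":0,"jaw":-1},{"x":0.019,"y":-0.006,"z":0,"wx":0,"wy":0,"wz":0,"jaw":-1}]'
```

```text
time: 10.88
tcp_pos: [428.7, -229.7, 28.4]
eef_rot: [0.171, 0.985, 0.0, 0.0]
contact_force: [-1.1, 2.2, 1.3]
gripper_width: 0.71
finger_force: 70.1
time: 11.22
tcp_pos: [412.7, -229.6, 28.4]
eef_rot: [0.171, 0.985, -0.0, 0.001]
contact_force: [3.5, 0.4, -0.6]
gripper_width: 0.712
finger_force: 70.0
time: 11.38
tcp_pos: [404.6, -229.3, 28.4]
eef_rot: [0.171, 0.985, -0.0, 0.001]
contact_force: [3.4, 1.0, 0.4]
gripper_width: 0.71
finger_force: 70.0
time: 11.55
tcp_pos: [396.6, -229.0, 28.4]
eef_rot: [0.171, 0.985, -0.0, 0.0]
contact_force: [3.5, -0.2, 0.6]
gripper_width: 0.708
finger_force: 70.1
time: 11.72
tcp_pos: [388.6, -228.6, 28.4]
eef_rot: [0.171, 0.985, -0.0, 0.0]
contact_force: [4.8, -1.0, 1.1]
gripper_width: 0.709
finger_force: 70.2
```

Block c drags about 3.5–4.8 N, against roughly 1 N for the other two, so it is the sharp one. I'll let go, and use the known grip pose to check the camera while I measure the holder.

```bash
python3 -m handwheel '[{"x":0,"y":0,"z":0,"wx":0,"wy":0,"wz":0,"jaw":-1},{"x":0,"y":0,"z":0,"wx":0,"wy":0,"wz":0,"jaw":-1},{"x":0,"y":0,"z":0,"wx":0,"wy":0,"wz":0,"jaw":-1}]'
python3 -m handwheel '[{"x":0,"y":0,"z":0,"wx":0,"wy":0,"wz":0,"jaw":1},{"x":0,"y":0,"z":0,"wx":0,"wy":0,"wz":0,"jaw":1},{"x":0,"y":0,"z":0,"wx":0,"wy":0,"wz":0,"jaw":1},{"x":0,"y":0,"z":0,"wx":0,"wy":0,"wz":0,"jaw":1},{"x":0,"y":0,"z":0,"wx":0,"wy":0,"wz":0,"jaw":1},{"x":0,"y":0,"z":-0.1,"wx":0,"wy":0,"wz":0,"jaw":1},{"x":0,"y":0,"z":-0.2,"wx":0,"wy":0,"wz":0,"jaw":1},{"x":0,"y":0,"z":-0.1,"wx":0,"wy":0,"wz":0,"jaw":1},{"x":-0.06,"y":0.18,"z":0,"wx":0,"wy":0,"wz":0,"jaw":1},{"x":-0.06,"y":0.18,"z":0,"wx":0,"wy":0,"wz":0,"jaw":1},{"x":-0.06,"y":0.18,"z":0,"wx":0,"wy":0,"wz":0,"jaw":1},{"x":-0.06,"y":0.18,"z":0,"wx":0,"wy":0,"wz":0,"jaw":1}]'
python3 - <<'E'
from h import *
go(388,-229,27,70)
for n in("top","scene"):
    c=r.camera(n)
    if n=="top": cv2.imwrite("pics/t2.png",c["image"])
    for d in r.cut_out(c,"block_a"):
        if d["p"]>.3: print(n,top(pts(c,d["region"])))
    if n=="scene": continue
    d=r.cut_out(c,"holder")[0]; m=cv2.dilate(d["region"].astype(np.uint8),np.ones((7,7)))>0
    P=pts(c,m); y0=np.radians(-8.5);u=np.array([np.cos(y0),np.sin(y0)]);v=np.array([-u[1],u[0]])
    for nm,lo,hi,a,b in(("apron",4,8.5,418,495),("bridge",58,68,522,566)):
        q=P[(P[:,2]>lo)&(P[:,2]<hi)]; s=q[:,:2]@u; t=q[:,:2]@v
        ed=np.array([(x,t[abs(s-x)<2].min(),t[abs(s-x)<2].max()) for x in np.arange(a,b,4) if (abs(s-x)<2).sum()>5])
        med=np.median(ed[:,1:],0); ok=(abs(ed[:,1:]-med)<6).all(1); e=ed[ok]
        print(nm,"yaw from edges",[round(-8.5+np.degrees(np.polyfit(e[:,0],e[:,k],1)[0]),2) for k in(1,2)],"mean y edges",e[:,1:].mean(0).round(1),"mid",e[:,1:].mean().round(1),"s range",np.percentile(s,[1,99]).round(1),len(e))
        # front edge
        fe=np.array([(y,s[abs(t-y)<2].min()) for y in np.arange(med[0]+8,med[1]-8,4)]); print("  front yaw",round(-8.5-np.degrees(np.polyfit(fe[:,0],fe[:,1],1)[0]),2),"front s",np.median(fe[:,1]).round(1))
E
```

```text
time: 11.97
tcp_pos: [388.0, -228.6, 28.4]
eef_rot: [0.172, 0.985, -0.0, -0.001]
contact_force: [-2.7, 0.7, 6.3]
gripper_width: 0.715
finger_force: 70.8
time: 12.97
tcp_pos: [483.4, -108.0, 108.4]
eef_rot: [0.172, 0.985, -0.0, 0.0]
contact_force: [0.4, -0.8, 0.8]
gripper_width: 1.004
finger_force: 0.0
t 12.97 tcp [ 483.4 -108.   108.4] yaw 70.2 tilt 0.04 F [ 0.4  -0.78  0.81] w 1.004 shift/.2 [ 0.244 -0.731  0.407] norm 0.87 wz total 0.04
top {'c': (405, -115), 'wl': (59, 81), 'long_axis_deg': -19.3, 'h': 42.3}
top {'c': (393, -229), 'wl': (59, 108), 'long_axis_deg': -20.1, 'h': 42.2}
top {'c': (451, 11), 'wl': (51, 110), 'long_axis_deg': -7.9, 'h': 42.5}
apron yaw from edges [np.float64(-8.79), np.float64(-8.27)] mean y edges [199.7 298.6] mid 249.2 s range [412.3 578.4] 14
  front yaw -9.86 front s 412.3
bridge yaw from edges [np.float64(-7.91), np.float64(-8.11)] mean y edges [203. 294.] mid 248.5 s range [518.7 567.7] 11
  front yaw -9.39 front s 518.7
scene {'c': (417, -123), 'wl': (65, 110), 'long_axis_deg': -20.2, 'h': 40.6}
scene {'c': (448, 3), 'wl': (63, 108), 'long_axis_deg': -6.6, 'h': 40.5}
```

View pics/t2.png

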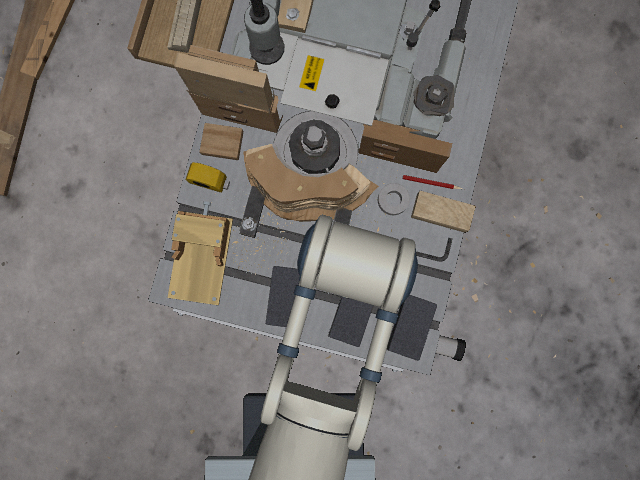

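The blocks now stand at (283,296), (350,315) and (414,325), all clear of the edge, and nothing else has moved. The holder yaw is about -8.5° and its midline offset is about 249 mm. I still need the mouth, which the flares will give, and then I'll regrasp c.

```bash
python3 -m handwheel '[{"x":0.061,"y":-0.183,"z":0,"wx":0,"wy":0,"wz":0,"jaw":1},{"x":0.061,"y":-0.183,"z":0,"wx":0,"wy":0,"wz":0,"jaw":1},{"x":0.061,"y":-0.183,"z":0,"wx":0,"wy":0,"wz":0,"jaw":1},{"x":0.061,"y":-0.183,"z":0,"wx":0,"wy":0,"wz":0,"jaw":1},{"x":0,"y":0,"z":0,"wx":0,"wy":0,"wz":0,"jaw":1},{"x":0,"y":0,"z":0,"wx":0,"wy":0,"wz":0,"jaw":1}]'
python3 - <<'E'
from h import *
go(390,-229,26,70)
c=r.camera("top"); P=pts(c,np.ones((480,640),bool))
y0=np.radians(-8.5);u=np.array([np.cos(y0),np.sin(y0)]);v=np.array([-u[1],u[0]])
s=P[:,:2]@u;t=P[:,:2]@v
b=(s>440)&(s<600)&(t>190)&(t<305)&(P[:,2]>12)&(P[:,2]<80)
H,xe,ye=np.histogram2d(s[b],t[b],[np.arange(470,596,4),np.arange(190,306,4)])
Z=np.zeros_like(H);i=np.digitize(s[b],xe)-1;j=np.digitize(t[b],ye)-1
for a,bb,z in zip(i,j,P[b][:,2]):
    if 0<=a<Z.shape[0] and 0<=bb<Z.shape[1]: Z[a,bb]=max(Z[a,bb],z)
for k in range(len(Z)): print(int(xe[k]),"".join("%3d"%z if z else "  ." for z in Z[k]))
E
```

```text
time: 13.72
tcp_pos: [385.3, -232.9, 108.2]
eef_rot: [0.175, 0.985, -0.0, 0.0]
contact_force: [0.1, -0.2, -0.2]
gripper_width: 0.997
finger_force: 0.0
t 13.72 tcp [ 385.3 -232.9  108.2] yaw 69.9 tilt 0.03 F [ 0.08 -0.18 -0.24] w 0.997 shift/.2 [-0.015  0.026  0.411] norm 0.41 wz total -0.03
470   .  .  .  .  .  .  .  .  .  .  .  .  .  .  .  .  .  .  .  .  .  .  .  .  .  .  .  .
474   .  .  .  .  .  .  .  .  .  .  .  .  .  .  .  .  .  .  .  .  .  .  .  .  .  .  .  .
478   .  .  .  .  .  .  .  .  .  .  .  .  .  .  .  .  .  .  .  .  .  .  .  .  .  .  .  .
482   .  .  . 30 35  . 12  .  .  .  .  .  .  .  .  .  .  .  .  .  .  .  .  .  . 25  .  .
486   .  . 29 38 37  .  .  .  .  .  .  .  .  .  .  .  .  .  .  .  .  .  .  . 34 40 38  .
490   .  .  . 36 35 34  .  .  .  .  .  .  .  .  .  .  .  .  .  .  .  .  . 21 37 36 38  .
494   .  .  . 37 40 38  .  .  .  .  .  .  .  .  .  .  .  .  .  .  .  .  . 35 39 37 31  .
498   .  .  . 51 51 44 50  .  .  .  .  .  .  .  .  .  .  .  .  .  .  .  . 50 46 38  .  .
502   .  .  . 57 57 56 53  .  .  .  .  .  .  .  .  .  .  .  .  .  .  . 39 56 56 53 51  .
506   .
[... 1250 characters left out ...]
55 64 64 66 64 64 65 66 65 64 63 64 64 65 64 65 63 66 65 63 65 64 64 63  .  .
566   .  . 49 61 66 60 63 64 63 60 62 65 64 66 61 61 63 63 65 63 64 65 60 65 65 63  .  .
570   .  .  . 54 52 53 54 44 48 50 47 49 47 48 46 47 48 45 47 47 49 46 53 55 55 55  .  .
574   .  .  . 44 53 53  . 43  . 48 44  . 44 45  . 46 45 46  . 45 46 43 41 53 48 52 49  .
578   .  .  .  .  .  .  .  .  .  .  .  .  . 31 35 25  .  .  .  .  .  .  .  .  .  .  .  .
582   .  .  .  .  .  .  .  .  .  .  .  .  . 33 27 29  .  .  .  .  .  .  .  .  .  .  .  .
586   .  .  .  .  .  .  .  .  .  .  .  .  . 30 32 28  .  .  .  .  .  .  .  .  .  .  .  .
590   .  .  .  .  .  .  .  .  .  .  .  .  . 32 31 27  .  .  .  .  .  .  .  .  .  .  .  .
```

```bash
python3 -m handwheel '[{"x":-0.01,"y":0.018,"z":0.15,"wx":0,"wy":0,"wz":0,"jaw":1},{"x":0,"y":0,"z":0.15,"wx":0,"wy":0,"wz":0,"jaw":1},{"x":0,"y":0,"z":0.11,"wx":0,"wy":0,"wz":0,"jaw":1},{"x":0,"y":0,"z":0,"wx":0,"wy":0,"wz":0,"jaw":1},{"x":0,"y":0,"z":0,"wx":0,"wy":0,"wz":0,"jaw":-1},{"x":0,"y":0,"z":0,"wx":0,"wy":0,"wz":0,"jaw":-1},{"x":0,"y":0,"z":0,"wx":0,"wy":0,"wz":0,"jaw":-1},{"x":0,"y":0,"z":0,"wx":0,"wy":0,"wz":0,"jaw":-1},{"x":0,"y":0,"z":0,"wx":0,"wy":0,"wz":0,"jaw":-1},{"x":0,"y":0,"z":0,"wx":0,"wy":0,"wz":0,"jaw":-1},{"x":0,"y":0,"z":0,"wx":0,"wy":0,"wz":0,"jaw":-1}]'
python3 -m handwheel '[{"x":0,"y":0,"z":-0.05,"wx":0,"wy":0,"wz":0,"jaw":-1},{"x":0,"y":0,"z":-0.15,"wx":0,"wy":0,"wz":0,"jaw":-1},{"x":0,"y":0,"z":-0.15,"wx":0,"wy":0,"wz":0,"jaw":-1},{"x":0,"y":0,"z":-0.05,"wx":0,"wy":0,"wz":0,"jaw":-1},{"x":0,"y":0,"z":0,"wx":0,"wy":0,"wz":-0.63,"jaw":-1},{"x":0,"y":0,"z":0,"wx":0,"wy":0,"wz":-0.63,"jaw":-1},{"x":0,"y":0,"z":0,"wx":0,"wy":0,"wz":-0.63,"jaw":-1},{"x":0,"y":0,"z":0,"wx":0,"wy":0,"wz":-0.62,"jaw":-1},{"x":0,"y":0,"z":0,"wx":0,"wy":0,"wz":0,"jaw":-1},{"x":0,"y":0,"z":0,"wx":0,"wy":0,"wz":0,"jaw":-1}]'
python3 - <<'E'
from h import *
go(470,181.6,110,81.5)
E
```

```text
time: 14.68
tcp_pos: [391.6, -228.5, 28.5]
eef_rot: [0.171, 0.985, -0.001, 0.002]
contact_force: [-0.1, 1.4, 5.3]
gripper_width: 0.71
finger_force: 71.0
time: 15.52
tcp_pos: [389.9, -227.5, 105.2]
eef_rot: [0.073, 0.997, 0.0, -0.001]
contact_force: [0.2, -1.0, -5.3]
gripper_width: 0.71
finger_force: 69.5
t 15.52 tcp [ 389.9 -227.5  105.2] yaw 81.7 tilt 0.09 F [ 0.19 -0.99 -5.29] w 0.71 shift/.2 [-0.1    2.082 -0.023] norm 2.08 wz total 0.04
```

```bash
python3 -m handwheel '[{"x":-0.007,"y":0.1,"z":0,"wx":0,"wy":0,"wz":0.04,"jaw":-1},{"x":-0.007,"y":0.16,"z":0,"wx":0,"wy":0,"wz":0,"jaw":-1},{"x":-0.007,"y":0.16,"z":0,"wx":0,"wy":0,"wz":0,"jaw":-1},{"x":-0.007,"y":0.16,"z":0,"wx":0,"wy":0,"wz":0,"jaw":-1},{"x":-0.007,"y":0.16,"z":0,"wx":0,"wy":0,"wz":0,"jaw":-1},{"x":-0.007,"y":0.16,"z":0,"wx":0,"wy":0,"wz":0,"jaw":-1},{"x":-0.007,"y":0.16,"z":0,"wx":0,"wy":0,"wz":0,"jaw":-1},{"x":-0.007,"y":0.16,"z":0,"wx":0,"wy":0,"wz":0,"jaw":-1},{"x":-0.007,"y":0.16,"z":0,"wx":0,"wy":0,"wz":0,"jaw":-1},{"x":-0.007,"y":0.16,"z":0,"wx":0,"wy":0,"wz":0,"jaw":-1},{"x":-0.007,"y":0.16,"z":0,"wx":0,"wy":0,"wz":0,"jaw":-1},{"x":-0.007,"y":0.16,"z":0,"wx":0,"wy":0,"wz":0,"jaw":-1},{"x":-0.007,"y":0.16,"z":0,"wx":0,"wy":0,"wz":0,"jaw":-1},{"x":0,"y":0.06,"z":0,"wx":0,"wy":0,"wz":0,"jaw":-1},{"x":0,"y":0,"z":0,"wx":0,"wy":0,"wz":0,"jaw":-1},{"x":0,"y":0,"z":0,"wx":0,"wy":0,"wz":0,"jaw":-1},{"x":0,"y":0,"z":0,"wx":0,"wy":0,"wz":0,"jaw":-1}]'
python3 - <<'E'
from h import *
go(470,181.6,42,81.5)
c=r.camera("scene")
for d in r.cut_out(c,"block_a"): print(round(d["p"],2),d["uv"],top(pts(c,d["region"])))
cv2.imwrite("pics/s3.png",cv2.resize(c["image"][130:330,150:400],None,fx=3,fy=3))
E
```

```text
time: 16.93
tcp_pos: [468.9, 180.2, 105.6]
eef_rot: [0.074, 0.997, -0.001, -0.0]
contact_force: [0.7, 0.3, -4.9]
gripper_width: 0.708
finger_force: 69.6
t 16.93 tcp [468.9 180.2 105.6] yaw 81.5 tilt 0.08 F [ 0.68  0.29 -4.95] w 0.708 shift/.2 [-0.005  0.008  0.318] norm 0.32 wz total 0.0
0.91 [241.7, 256.8] {'c': (449, 3), 'wl': (65, 110), 'long_axis_deg': -8.4, 'h': 40.4}
0.73 [258.8, 296.7] {'c': (417, -124), 'wl': (64, 110), 'long_axis_deg': -20.0, 'h': 40.6}
0.67 [215.1, 187.5] {'c': (469, 177), 'wl': (67, 109), 'long_axis_deg': -8.7, 'h': 117.3}
```

View pics/s3.png

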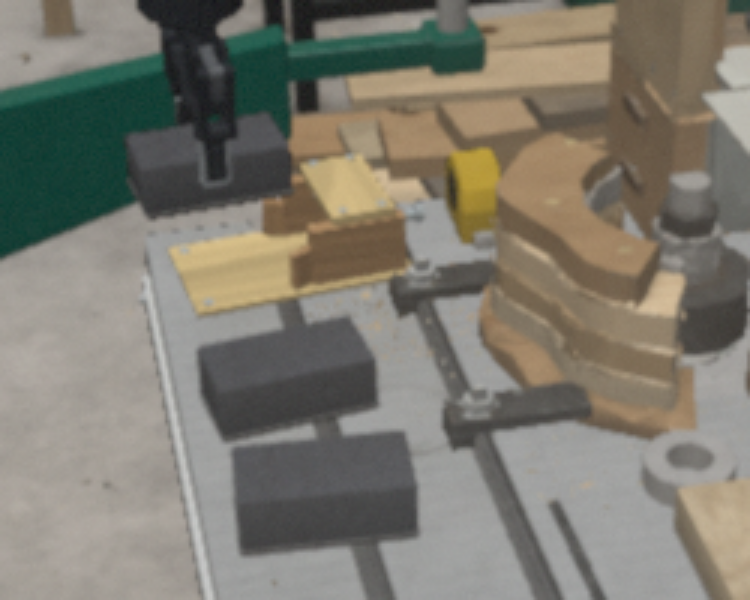

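The crop shows block c held level and lined up at (210,165), in front of the holder mouth at about (290,230). Next I'll lower it onto the apron.

```bash
python3 -m handwheel '[{"x":-0.005,"y":0.005,"z":0.1,"wx":0,"wy":0,"wz":0,"jaw":-1},{"x":0,"y":0,"z":0.12,"wx":0,"wy":0,"wz":0,"jaw":-1},{"x":0,"y":0,"z":0.08,"wx":0,"wy":0,"wz":0,"jaw":-1},{"x":0,"y":0,"z":0.03,"wx":0,"wy":0,"wz":0,"jaw":-1},{"x":0,"y":0,"z":0,"wx":0,"wy":0,"wz":0,"jaw":-1}]'
python3 -m handwheel '[{"x":0,"y":0,"z":0.01,"wx":0,"wy":0,"wz":0,"jaw":-1},{"x":0,"y":0,"z":0.01,"wx":0,"wy":0,"wz":0,"jaw":-1},{"x":0,"y":0,"z":0,"wx":0,"wy":0,"wz":0,"jaw":-1},{"x":0,"y":0,"z":0,"wx":0,"wy":0,"wz":0,"jaw":-1}]'
python3 - <<'E'
from h import *
go(470,181.6,34.5,81.5)
E
```

```text
time: 17.45
tcp_pos: [469.1, 180.6, 38.1]
eef_rot: [0.074, 0.997, -0.001, -0.002]
contact_force: [-0.1, -0.2, -4.8]
gripper_width: 0.709
finger_force: 69.4
time: 17.78
tcp_pos: [470.9, 182.0, 37.1]
eef_rot: [0.073, 0.997, 0.0, 0.001]
contact_force: [-0.2, 1.3, -6.5]
gripper_width: 0.714
finger_force: 69.5
t 17.78 tcp [470.9 182.   37.1] yaw 81.6 tilt 0.1 F [-0.24  1.3  -6.48] w 0.714 shift/.2 [ 0.004 -0.003  0.013] norm 0.01 wz total 0.02
```

```bash
python3 -m handwheel '[{"x":0,"y":0,"z":0.008,"wx":0,"wy":0,"wz":0,"jaw":-1},{"x":0,"y":0,"z":0.008,"wx":0,"wy":0,"wz":0,"jaw":-1},{"x":0,"y":0,"z":0,"wx":0,"wy":0,"wz":0,"jaw":-1},{"x":0,"y":0,"z":0,"wx":0,"wy":0,"wz":0,"jaw":-1}]'
```

```text
time: 18.12
tcp_pos: [470.8, 182.1, 34.5]
eef_rot: [0.073, 0.997, 0.0, 0.001]
contact_force: [-3.4, -1.3, 5.4]
gripper_width: 0.71
finger_force: 71.0
```

```bash
python3 -m handwheel '[{"x":0,"y":0,"z":-0.009,"wx":0,"wy":0,"wz":0,"jaw":-1},{"x":0,"y":0,"z":0,"wx":0,"wy":0,"wz":0,"jaw":-1},{"x":-0.015,"y":0,"z":0,"wx":0,"wy":0,"wz":0,"jaw":-1},{"x":-0.015,"y":0,"z":0,"wx":0,"wy":0,"wz":0,"jaw":-1},{"x":-0.015,"y":0,"z":0,"wx":0,"wy":0,"wz":0,"jaw":-1}]'
python3 -m handwheel '[{"x":-0.015,"y":0,"z":0,"wx":0,"wy":0,"wz":0,"jaw":-1},{"x":-0.015,"y":0,"z":0,"wx":0,"wy":0,"wz":0,"jaw":-1},{"x":-0.015,"y":0,"z":0,"wx":0,"wy":0,"wz":0,"jaw":-1}]'
python3 -m handwheel '[{"x":-0.015,"y":0,"z":0,"wx":0,"wy":0,"wz":0,"jaw":-1},{"x":-0.015,"y":0,"z":0,"wx":0,"wy":0,"wz":0,"jaw":-1},{"x":-0.01,"y":0,"z":0,"wx":0,"wy":0,"wz":0,"jaw":-1},{"x":0,"y":0,"z":0,"wx":0,"wy":0,"wz":0,"jaw":-1}]'
python3 - <<'E'
from h import *
go(470,181.6,34.5,81.5)
s=r.state()["tcp_pos"];print("s,t",s[0]*.989-s[1]*.1478,s[0]*.1478+s[1]*.989)
E
```

```text
time: 18.53
tcp_pos: [479.3, 180.6, 34.5]
eef_rot: [0.073, 0.997, -0.0, -0.0]
contact_force: [-2.9, 0.1, -0.5]
gripper_width: 0.714
finger_force: 70.2
time: 18.78
tcp_pos: [488.4, 179.2, 34.5]
eef_rot: [0.073, 0.997, -0.0, -0.0]
contact_force: [-3.3, 0.9, -0.7]
gripper_width: 0.711
finger_force: 70.2
time: 19.12
tcp_pos: [496.7, 177.9, 34.5]
eef_rot: [0.074, 0.997, -0.0, 0.0]
contact_force: [0.4, 0.0, -3.1]
gripper_width: 0.713
finger_force: 69.9
t 19.12 tcp [496.7 177.9  34.5] yaw 81.6 tilt 0.04 F [ 0.43  0.02 -3.1 ] w 0.713 shift/.2 [ 0.135 -0.001  0.   ] norm 0.13 wz total 0.01
s,t 464.91224023916453 249.34185641809677
```

```bash
python3 -m handwheel '[{"x":0,"y":0,"z":0,"wx":0,"wy":0,"wz":0,"jaw":1},{"x":0,"y":0,"z":0,"wx":0,"wy":0,"wz":0,"jaw":1},{"x":0,"y":0,"z":0,"wx":0,"wy":0,"wz":0,"jaw":1},{"x":0,"y":0,"z":0,"wx":0,"wy":0,"wz":0,"jaw":1},{"x":0.09,"y":0,"z":0.01,"wx":0,"wy":0,"wz":0,"jaw":1},{"x":0.09,"y":0,"z":0,"wx":0,"wy":0,"wz":0,"jaw":1},{"x":0,"y":0,"z":0,"wx":0,"wy":0,"wz":0,"jaw":1},{"x":0,"y":0,"z":0,"wx":0,"wy":0,"wz":0,"jaw":1},{"x":0,"y":0,"z":0,"wx":0,"wy":0,"wz":0,"jaw":-1},{"x":0,"y":0,"z":0,"wx":0,"wy":0,"wz":0,"jaw":-1},{"x":0,"y":0,"z":0,"wx":0,"wy":0,"wz":0,"jaw":-1},{"x":0,"y":0,"z":0,"wx":0,"wy":0,"wz":0,"jaw":-1},{"x":0,"y":0,"z":0,"wx":0,"wy":0,"wz":0,"jaw":-1},{"x":0,"y":0,"z":0,"wx":0,"wy":0,"wz":0,"jaw":-1},{"x":0,"y":0,"z":0,"wx":0,"wy":0,"wz":0,"jaw":-1}]'
python3 - <<'E'
from h import *
go(470,181.6,34.5,81.5)
s=r.state()["tcp_pos"];print("s,t",s[0]*.989-s[1]*.1478,s[0]*.1478+s[1]*.989)
c=r.camera("scene")
for d in r.cut_out(c,"block_a"): print(round(d["p"],2),d["uv"],top(pts(c,d["region"])))
cv2.imwrite("pics/s4.png",cv2.resize(c["image"][170:290,170:320],None,fx=5,fy=5))
E
```

```text
time: 20.37
tcp_pos: [461.3, 183.3, 33.4]
eef_rot: [0.074, 0.997, 0.0, 0.001]
contact_force: [1.0, -0.7, 6.0]
gripper_width: 0.712
finger_force: 68.1
t 20.37 tcp [461.3 183.3  33.4] yaw 81.6 tilt 0.11 F [ 0.96 -0.7   5.98] w 0.712 shift/.2 [-0.044 -0.002 -0.005] norm 0.04 wz total 0.01
s,t 429.09325617120453 249.4525119541289
0.96 [261.1, 297.4] {'c': (417, -123), 'wl': (66, 110), 'long_axis_deg': -19.4, 'h': 40.5}
0.9 [234.2, 209.7] {'c': (496, 174), 'wl': (66, 112), 'long_axis_deg': -5.6, 'h': 46.3}
0.9 [245.4, 255.6] {'c': (448, 2), 'wl': (69, 110), 'long_axis_deg': -6.0, 'h': 40.4}
```

View pics/s4.png

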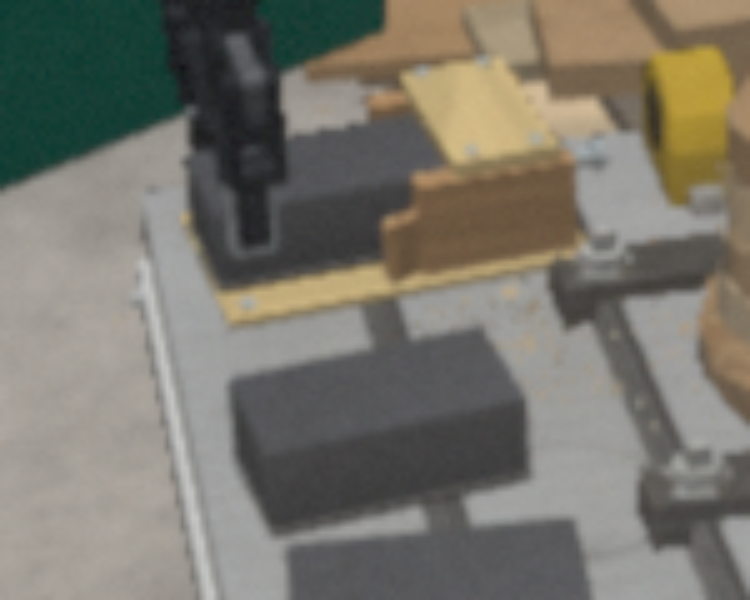

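Block c sits flat at (310,200) with its nose under the bridge, and the fingers grip its rear part. Now I'll ease it in.

```bash
python3 -m handwheel '[{"x":0,"y":0,"z":-0.009,"wx":0,"wy":0,"wz":0,"jaw":-1},{"x":0,"y":0,"z":0,"wx":0,"wy":0,"wz":0,"jaw":-1},{"x":-0.015,"y":0,"z":0,"wx":0,"wy":0,"wz":0,"jaw":-1},{"x":-0.015,"y":0,"z":0,"wx":0,"wy":0,"wz":0,"jaw":-1},{"x":-0.015,"y":0,"z":0,"wx":0,"wy":0,"wz":0,"jaw":-1},{"x":-0.015,"y":0,"z":0,"wx":0,"wy":0,"wz":0,"jaw":-1}]'
python3 -m handwheel '[{"x":-0.015,"y":0,"z":0,"wx":0,"wy":0,"wz":0,"jaw":-1},{"x":-0.015,"y":0,"z":0,"wx":0,"wy":0,"wz":0,"jaw":-1},{"x":-0.015,"y":0,"z":0,"wx":0,"wy":0,"wz":0,"jaw":-1},{"x":-0.015,"y":0,"z":0,"wx":0,"wy":0,"wz":0,"jaw":-1}]'
python3 -m handwheel '[{"x":-0.01,"y":0,"z":0,"wx":0,"wy":0,"wz":0,"jaw":-1},{"x":-0.01,"y":0,"z":0,"wx":0,"wy":0,"wz":0,"jaw":-1},{"x":-0.01,"y":0,"z":0,"wx":0,"wy":0,"wz":0,"jaw":-1}]'
python3 -m handwheel '[{"x":-0.01,"y":0,"z":0,"wx":0,"wy":0,"wz":0,"jaw":-1},{"x":-0.01,"y":0,"z":0,"wx":0,"wy":0,"wz":0,"jaw":-1}]'
python3 - <<'E'
from h import *
s=r.state()["tcp_pos"];print("s,t",s[0]*.989-s[1]*.1478,s[0]*.1478+s[1]*.989)
E
```

```text
time: 20.97
tcp_pos: [472.2, 181.5, 33.7]
eef_rot: [0.073, 0.997, -0.0, -0.001]
contact_force: [-1.4, 0.1, -4.5]
gripper_width: 0.71
finger_force: 67.2
time: 21.3
tcp_pos: [484.3, 179.6, 34.0]
eef_rot: [0.074, 0.997, -0.0, -0.0]
contact_force: [0.4, -0.1, -5.9]
gripper_width: 0.712
finger_force: 67.0
time: 21.55
tcp_pos: [490.0, 178.8, 34.2]
eef_rot: [0.073, 0.997, -0.0, -0.0]
contact_force: [-2.0, 0.1, -5.6]
gripper_width: 0.711
finger_force: 67.0
time: 21.72
tcp_pos: [493.7, 178.2, 34.2]
eef_rot: [0.073, 0.997, -0.0, -0.001]
contact_force: [-2.6, -0.8, -4.4]
gripper_width: 0.711
finger_force: 67.0
s,t 461.96878085076577 249.24097251040993
```

```bash
python3 -m handwheel '[{"x":-0.005,"y":0,"z":0.006,"wx":0,"wy":0,"wz":0,"jaw":-1},{"x":-0.005,"y":0,"z":0,"wx":0,"wy":0,"wz":0,"jaw":-1},{"x":-0.005,"y":0,"z":0,"wx":0,"wy":0,"wz":0,"jaw":-1}]'
python3 -m handwheel '[{"x":-0.006,"y":0,"z":0,"wx":0,"wy":0,"wz":0,"jaw":-1},{"x":-0.006,"y":0,"z":0,"wx":0,"wy":0,"wz":0,"jaw":-1}]'
python3 -m handwheel '[{"x":-0.006,"y":0,"z":0,"wx":0,"wy":0,"wz":0,"jaw":-1},{"x":-0.006,"y":0,"z":0,"wx":0,"wy":0,"wz":0,"jaw":-1}]'
```

```text
time: 21.97
tcp_pos: [496.7, 177.8, 33.6]
eef_rot: [0.073, 0.997, -0.0, -0.0]
contact_force: [-4.8, -2.6, -1.4]
gripper_width: 0.713
finger_force: 67.4
time: 22.13
tcp_pos: [499.0, 177.4, 33.5]
eef_rot: [0.074, 0.997, -0.0, -0.001]
contact_force: [-5.0, -1.1, -1.5]
gripper_width: 0.71
finger_force: 67.4
time: 22.3
tcp_pos: [499.0, 177.5, 33.4]
eef_rot: [0.073, 0.997, -0.0, -0.003]
contact_force: [-20.6, -0.6, 5.7]
gripper_width: 0.708
finger_force: 68.5
```

```bash
python3 -m handwheel '[{"x":0.006,"y":0,"z":0,"wx":0,"wy":0,"wz":0,"jaw":-1},{"x":0,"y":0,"z":0,"wx":0,"wy":0,"wz":0,"jaw":-1}]'
python3 -m handwheel '[{"x":0,"y":0,"z":0,"wx":0,"wy":0,"wz":0,"jaw":1},{"x":0,"y":0,"z":0,"wx":0,"wy":0,"wz":0,"jaw":1},{"x":0,"y":0,"z":0,"wx":0,"wy":0,"wz":0,"jaw":1},{"x":0,"y":0,"z":0,"wx":0,"wy":0,"wz":0,"jaw":1},{"x":0,"y":0,"z":0,"wx":0,"wy":0,"wz":0,"jaw":1},{"x":0,"y":0,"z":-0.05,"wx":0,"wy":0,"wz":0,"jaw":1},{"x":0.05,"y":0,"z":-0.15,"wx":0,"wy":0,"wz":0,"jaw":1},{"x":0.15,"y":0,"z":-0.1,"wx":0,"wy":0,"wz":0,"jaw":1},{"x":0.18,"y":0,"z":-0.05,"wx":0,"wy":0,"wz":0,"jaw":1},{"x":0.12,"y":0,"z":-0.05,"wx":0,"wy":0,"wz":0,"jaw":1},{"x":0,"y":0,"z":0,"wx":0,"wy":0,"wz":0,"jaw":1},{"x":0,"y":0,"z":0,"wx":0,"wy":0,"wz":0,"jaw":1}]'
python3 - <<'E'
from h import *
y0=np.radians(-8.5);u=np.array([np.cos(y0),np.sin(y0)]);v=np.array([-u[1],u[0]])
for n in("scene","top"):
    c=r.camera(n)
    for d in r.cut_out(c,"block_a"):
        P=pts(c,d["region"]); t=top(P); print(n,round(d["p"],2),t)
        if t["h"]>44: q=P[P[:,2]>43]; print("   rear s",np.percentile(q[:,:2]@u,2).round(1),"t mid",np.percentile(q[:,:2]@v,[2,98]).round(1))
    if n=="scene": cv2.imwrite("pics/s5.png",cv2.resize(c["image"][150:290,150:325],None,fx=4,fy=4))
E
```

```text
time: 22.47
tcp_pos: [499.1, 177.5, 33.5]
eef_rot: [0.074, 0.997, -0.0, -0.002]
contact_force: [-10.9, -0.3, 1.2]
gripper_width: 0.708
finger_force: 67.6
time: 23.47
tcp_pos: [401.8, 192.6, 115.3]
eef_rot: [0.073, 0.997, 0.001, 0.002]
contact_force: [0.6, 0.0, -0.8]
gripper_width: 1.0
finger_force: 0.0
scene 0.84 {'c': (417, -123), 'wl': (63, 110), 'long_axis_deg': -19.9, 'h': 40.6}
scene 0.76 {'c': (515, 169), 'wl': (72, 77), 'long_axis_deg': 81.9, 'h': 46.4}
   rear s 449.6 t mid [212.3 275.7]
scene 0.66 {'c': (609, -298), 'wl': (51, 112), 'long_axis_deg': 74.0, 'h': 31.9}
scene 0.58 {'c': (448, 3), 'wl': (65, 109), 'long_axis_deg': -7.2, 'h': 40.4}
top 0.65 {'c': (418, -119), 'wl': (59, 109), 'long_axis_deg': -19.5, 'h': 42.4}
top 0.63 {'c': (516, 173), 'wl': (65, 69), 'long_axis_deg': -9.1, 'h': 48.4}
   rear s 451.3 t mid [221.5 278.6]
top 0.57 {'c': (450, 7), 'wl': (60, 109), 'long_axis_deg': -7.5, 'h': 42.3}
top 0.28 {'c': (611, -295), 'wl': (50, 110), 'long_axis_deg': 73.9, 'h': 33.2}
```

View pics/s5.png

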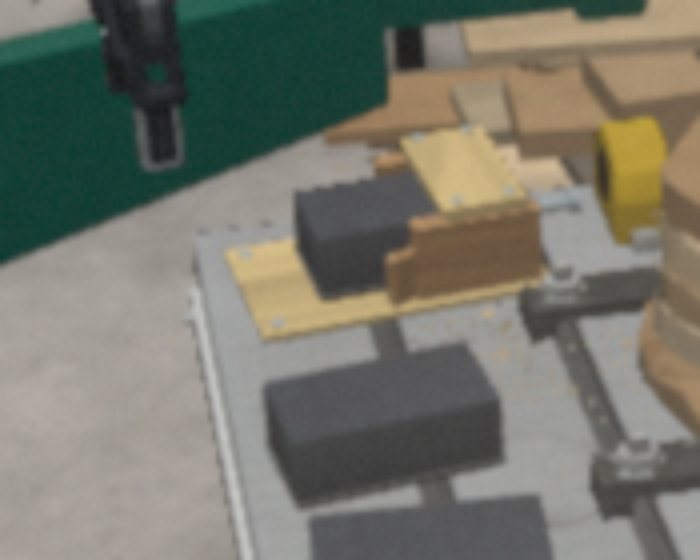

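The crop shows block c standing flat in the bay at (360,235), with the gripper well clear at (160,150). About 10 mm before the hard stop the force rose to roughly the plunger load, and the block hasn't sprung back since release.

```bash
python3 -c "
from workcell import r
print(r.hand_in())"
```

```text
the job is handed in; nothing more can be done
None
```

I drew all three blocks. Block_c dragged hardest (3.5–4.8 N, against about 1 N for the other two), so I slid it into the holder up to the hard stop and let go; it stayed in place, the worn blocks stand on the table, and the job is handed in, with no verdict returned.

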